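Clamp a bobbin in the coil winder

TASK

Clamp the loose black bobbin in the coil winder: flip the red-knobbed cam lever to free the blue tailstock, push the tailstock along the bed until it has gently pressed the bobbin right up against the headstock's drive disc with no gap at either end, then flip the lever fully back to lock the tailstock there. Do not squeeze the bobbin hard, and leave the tools, tape, jar and spare bobbins where they are.

Things in the scene. Friction and masses are not known exactly. Their poses are not given: they have to be found in the camera images.
- bed: Grey plate 220 x 590 x 30 mm on the table with a raised steel way (90 mm wide, top at 55 mm), two rods that cradle the bobbin and a captive dark strip under the tailstock for the cam. Origin on the table under the way's centre line; y runs along the way to the headstock, x across it away from the robot (yaw up to 10 degrees). Plate spans y -335 to +255, x -110 to +110 mm.
- headstock: Fixed grey block 90 x 90 x 100 mm standing on the way at the bed's +y end, with a 42 mm drive disc facing the bobbin; where it stands along the bed varies. Origin under its centre, on the way's top.
- drive_face (a point): Centre of the drive disc's flat face (faces bed -y), on the bobbin's axis, 86 mm above the table.
- bobbin: Empty black plastic bobbin lying along the bed on the cradle rods, loose: 70 mm long, two flanges of 48 mm diameter and 6 mm thickness, core 24 mm, 60 g. Origin at its centre on its axis; its y axis is its axis, +y towards the headstock.
- bobbin_head_end (a point): Centre of the bobbin's end face towards the headstock.
- bobbin_tail_end (a point): Centre of the bobbin's end face towards the tailstock.
- tailstock (a joint): Travel of the blue tailstock along the bed in m: 0 = fully back, grows towards the headstock, to 0.205. It slides with about 3 N when freed; locked, it cannot be pushed.
- nose (a point): Centre of the tailstock's flat 36 mm nose disc, the face that meets the bobbin.
- push_knob (a point): Underside centre of the black push-knob cap (34 mm diameter, 17 mm high) on top of the tailstock, on a 22 mm post. The point is 163 mm above the table, cap top at 180 mm; the bare post is 28 mm high and stands on the tailstock's upright, whose flat top (90 mm across the bed, 50 mm along it, post in the middle) is at 135 mm.
- clamp_lever (a joint): Cam lever angle in rad: 0 = locked, leaning 40 degrees across the bed away from the robot (bed +x); 1.4 = free, leaning 40 degrees towards the robot (bed -x). It stays where it is left; the cam starts to bite below about 0.55 and needs roughly 15 N at the knob.
- lever_hinge (a point): Lever pivot, 84 mm above the table and 85 mm behind the push knob (towards bed -y); the hinge axis is parallel to the bed, so the lever swings across the bed.
- lever_knob (a point): Centre of the red ball knob (32 mm diameter) at the lever's end, 115 mm from the pivot on a 12 mm steel arm.
- spare1: Spare bobbin, the same kind, standing on the plate beside the headstock; origin at its underside. Leave it.
- spare2: Spare bobbin standing on the table at the left. Leave it.
- spare3: Spare bobbin standing on the table at the left. Leave it.
- driver: Screwdriver, 160 mm, lying on the bed plate on the robot's side. Leave it.
- tape: Yellow tape roll, 90 mm diameter, 24 mm high, lying on the pink foam pad. Leave it.
- brush: Brush, 160 mm, lying on the foam pad. Leave it.
- jar: White jar, 60 mm diameter, 75 mm high, on the table at the left. Leave it.
Not all that is in view belongs to the job. What is shaped like the bobbin but purple or yellow is not meant.

How it is judged (in metres and radians):
On the way, in this order (a step that is already met when the one before it is completed fails the run):
1. the cam lever is flipped to the free side (value of joint clamp_lever above 1 rad), for 0.2 s.
2. with the lever still free, the tailstock has pressed the bobbin up to the drive disc (value of joint clamp_lever above 0.7 rad and distance between bobbin_head_end and drive_face below 0.004 m and distance between bobbin_tail_end and nose below 0.004 m), for 0.2 s.
At the end, for the whole second after the job is handed in: The lever is back on the locked side (below 0.25 rad); the bobbin lies at rest in the cradle with each end face within 4 mm (centre to centre) of the drive disc and of the tailstock nose (value of joint clamp_lever below 0.25 rad and distance between bobbin_head_end and drive_face below 0.004 m and distance between bobbin_tail_end and nose below 0.004 m and velocity of joint tailstock between -0.01 and 0.01 m/s and linear speed of bobbin below 0.01 m/s); the robot touches nothing.
It fails at once if the bobbin is squeezed with more than 40 N (contact force between bobbin and headstock above 40 N).
It fails at once if a tool, the tape, the jar or a spare bobbin is moved more than 30 mm (distance of any of spare1, spare2, spare3, driver, tape, brush, jar from where it was at the start of the episode above 0.03 m).
It also fails if it takes over 58 s, if anything falls off the work surface, if the arm or the gripper's body presses on something with over 40 N, if the wrist force passes 120 N, or if a joint passes its speed limit or range.

ROBOT

A 6-joint arm with a two-finger parallel gripper is mounted at the origin on the work surface. World frame = base frame: x ahead of the robot, y to its left, z up, the work surface at z = 0. Lengths are in m, angles in degrees, forces in N, time in s.
With the tool pointing down it reaches from about 0.35 to 0.975 m from the base axis. Payload 7.1 kg.
Tool frame: the origin (TCP) lies at the very end of the fingers, on their centre line; the grasp point (between the pads) lies 19 mm behind it; z points along the fingers, y is the line along which they close (so a half turn about z gives the same grasp; the last joint's range is limited). The gripper opens to 88 mm and grips with 3 to 60 N. Pads are 20 mm wide; open, the fingers measure 115 mm over their backs; the gripper's body (75 mm by 178 mm) begins 61 mm behind the grasp point.
Start: joints at [-64.744, 24.242, 93.386, -0, 62.372, -1.089], TCP at [0.277, -0.56, 0.223] pointing down, gripper open.
Joint ranges: [-172.04, 172.04], [-51.8, 120.97], [4.93, 147.93], [-75.15, 255.16], [6.16, 154.13], [-145.62, 145.62]. Speed limits (degrees/s): [136.94, 136.94, 172.46, 180, 180, 180].

INTERFACE

Orientations are given as a 3x3 rotation matrix whose columns are the frame's x, y, z axes.
In Python, from plant import r, vision gives the robot as it stands. The module is installed in compiled form; this text tells all that it offers.
- The arm moves only by the tool send_rows, never from a script. Its argument "series" is a list of rows, each a list of 7 numbers: the shift along the tool's x, y, z in mm, then the turn, a rotation vector about the tool's x, y, z in rad, then the opening, from 0 (shut) to 1 (fully open). In form: [[dx, dy, dz, wx, wy, wz, grip], ...]. A call has 1 to 12 rows; each row shifts and turns the commanded pose from where the row before left it, along the tool's axes as they then stand; what a row does not reach is not made up. A row lasts 1/10 s, in which the tool goes at most 50 mm and 8.59 degrees, less where a joint would pass 70% of its speed; a pose out of reach is approached as far as the arm can. A call with a gripper value outside its range is refused whole. The fingers move at their own pace and stop on an object; "squeeze" is the grip in N (left out, the last holds). Time passes only in rows, so rows that do not move let the fingers close. It gives the time, the measured TCP pose, the force, the opening and the grip force at its end, in the units of the state.
- r.get_state(): the state, without advancing time (a new reading comes with each control period).
- vision.capture(name): name is "scene" or "top"; returns the picture (420x560x3 uint8, red, green, blue); there is no depth.
- vision.calibration(name): a dict with "fx", "fy", "cx", "cy" (pixels), "dist_coeffs" ([k1, k2, p1, p2, k3] as OpenCV has them; the pictures are not rectified), "pose" (4x4, takes a point from camera to world coordinates). Camera axes: x right, y up, looking along -z (the intrinsics and any distortion apply to the point x, -y, -z); pixel columns grow to the right and rows downward; lengths in m; the calibration is good to about 2 mm. A picture is of the moment at which its call begins. calibration takes no time and is no camera call.
- r.close_job(): hands the job in; it is judged then, once.
The state is a dict: "clock": time; "q": joint angles; "dq": joint speeds; "joint_efforts": joint torques, N m; "position": TCP position; "eef_rot": TCP orientation; "force": force on the tool from outside, world axes, zero at the start; "torque": the same for the moment, N m; "finger_gap": finger opening in m; "finger_force": force on a finger pad.
Only numpy, scipy, OpenCV 4.12 (cv2) and the standard library are available. Lean on these libraries where they do the work, as an engineer would, in place of code of your own. Each camera call takes 0.05 s, during which the arm holds its last target. There are 200 camera calls.

## Working session

There is one attempt and no reset: what is moved stays moved. The work goes in short steps, Python scripts to look and compute and a tool call to move; the robot and the scene stay as the last step left them, time stands still between calls to the robot, and variables do not carry over. Pictures are saved under pics/ and viewed, at most 10 in all, crops included, and the job is handed in when it is done.

Besides the shell and the picture viewer there is one more tool, called after "Call:" as name(argument=value, ...), one argument or row to a line, values as JSON. send_rows: Moves the arm, as the interface text tells. Its arguments: {"type":"object","properties":{"series":{"type":"array"},"squeeze":{"type":"number"}},"required":["series"]}

```bash
mkdir -p pics
python3 - <<'E'
from plant import r, vision
import cv2, numpy as np
for n in("scene","top"):
    im=vision.capture(n); cv2.imwrite(f"pics/{n}0.png",im[:,:,::-1])
    c=vision.calibration(n); print(n,{k:np.round(v,3).tolist() for k,v in c.items()})
s=r.get_state(); print(s["clock"],s["position"],np.round(s["eef_rot"],3),s["force"])
E
```

```text
scene {'fx': 386.119, 'fy': 386.119, 'cx': 273.766, 'cy': 205.884, 'dist_coeffs': [-0.094, 0.0, 0.0, 0.0, 0.0], 'pose': [[-0.715, -0.537, 0.448, 1.149], [0.699, -0.537, 0.472, 0.648], [-0.013, 0.651, 0.759, 1.216], [0.0, 0.0, 0.0, 1.0]]}
top {'fx': 442.809, 'fy': 442.809, 'cx': 281.84, 'cy': 209.786, 'dist_coeffs': [-0.037, 0.0, 0.0, 0.0, 0.0], 'pose': [[0.006, 0.985, -0.175, 0.318], [-1.0, 0.009, 0.011, -0.008], [0.012, 0.175, 0.985, 1.331], [0.0, 0.0, 0.0, 1.0]]}
0.1 [ 0.27717022 -0.55963458  0.22197468] [[ 0.896  0.444 -0.001]
 [ 0.444 -0.896  0.001]
 [ 0.    -0.001 -1.   ]] [-0.29440849 -0.33506575 -0.45610306]
```

View pics/scene0.png

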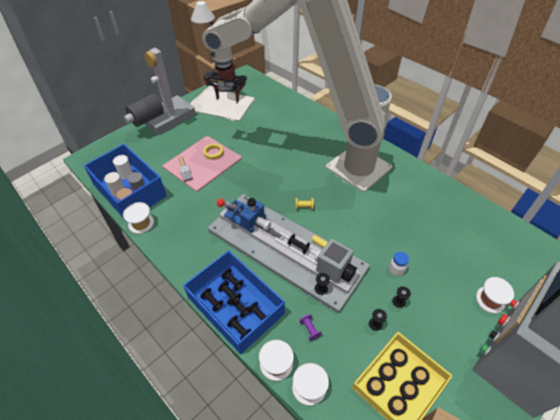

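View pics/top0.png

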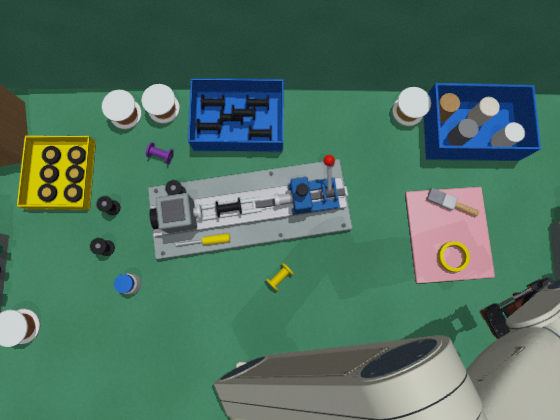

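The top view shows the winder bed at the centre: headstock (173,210), cradled bobbin (228,208), blue tailstock with the dark push knob (302,189) and red lever knob (329,160). Bobbin lookalikes are the purple one (160,152), the yellow one (280,277), five in the blue bin (235,115), and the spares (174,188), (108,205) and (102,246). I choose (228,208), since it is black and lies on the rods. Next is a close crop to check this, plus measurements.

```bash
cat > h.py <<'E'
from plant import r, vision
import cv2, numpy as np
def ray(n,uv):
    c=vision.calibration(n);K=np.array([[c["fx"],0,c["cx"]],[0,c["fy"],c["cy"]],[0,0,1]])
    p=cv2.undistortPoints(np.array([[uv]],float),K,np.array(c["dist_coeffs"]))[0,0]
    P=np.array(c["pose"]);return P[:3,3],P[:3,:3]@np.array([p[0],-p[1],-1])
def onz(n,uv,z):
    o,d=ray(n,uv);return o+d*(z-o[2])/d[2]
def two(a,b):
    (o1,d1),(o2,d2)=ray("top",a),ray("scene",b)
    t=np.linalg.lstsq(np.c_[d1,-d2],o2-o1,rcond=None)[0]
    p,q=o1+d1*t[0],o2+d2*t[1];return (p+q)/2,np.linalg.norm(p-q)
def red(im,box):
    x0,y0,x1,y1=box;h=cv2.cvtColor(im[y0:y1,x0:x1],cv2.COLOR_RGB2HSV)
    m=((h[...,0]<6)|(h[...,0]>174))&(h[...,1]>170)&(h[...,2]>90)
    n,l,s,c=cv2.connectedComponentsWithStats(m.astype(np.uint8));k=1+np.argmax(s[1:,4])
    return c[k]+[x0,y0],s[k]
E
python3 - <<'E'
from h import *
t=cv2.imread("pics/top0.png")[:,:,::-1];s=cv2.imread("pics/scene0.png")[:,:,::-1]
a=red(t,(290,140,360,200));b=red(s,(200,180,280,240));print(a,b)
print("red knob",two(a[0],b[0]), onz("top",a[0],.172))
# plate outline
h=cv2.cvtColor(t.copy(),cv2.COLOR_RGB2HSV);m=np.zeros(h.shape[:2],np.uint8)
m[155:265,140:360]=((h[155:265,140:360,1]<60)&(h[155:265,140:360,2]>60))*255
m=cv2.morphologyEx(m,cv2.MORPH_CLOSE,np.ones((15,15)))
c=max(cv2.findContours(m,0,2)[0],key=cv2.contourArea);R=cv2.minAreaRect(c);print(R)
for p in cv2.boxPoints(R):print(p,onz("top",p,.03).round(4))
print("pushknob",onz("top",(302,189),.18))
A=cv2.resize(t[150:260,145:355],None,fx=3.8,fy=3.8,interpolation=3)
cv2.imwrite("pics/crop.png",A[:,:,::-1])
E
```

```text
(array([328.82222222, 159.81111111]), array([34, 15, 11, 11, 90], dtype=int32)) (array([220.29411765, 202.5       ]), array([17, 20,  7,  6, 34], dtype=int32))
red knob (array([ 0.66075415, -0.14628188,  0.17782357]), np.float64(0.0008532739545830211)) [ 0.66278486 -0.1473119   0.172     ]
((248.65960693359375, 208.8194580078125), (73.08595275878906, 199.78695678710938), 81.51105499267578)
[144.46611 187.42297] [0.6137 0.3922 0.03  ]
[342.06427 157.9307 ] [ 0.7114 -0.2051  0.03  ]
[352.8531  230.21594] [ 0.4891 -0.2333  0.03  ]
[155.25494 259.70822] [0.3973 0.3475 0.03  ]
pushknob [ 0.57894796 -0.07370078  0.18      ]
```

View pics/crop.png

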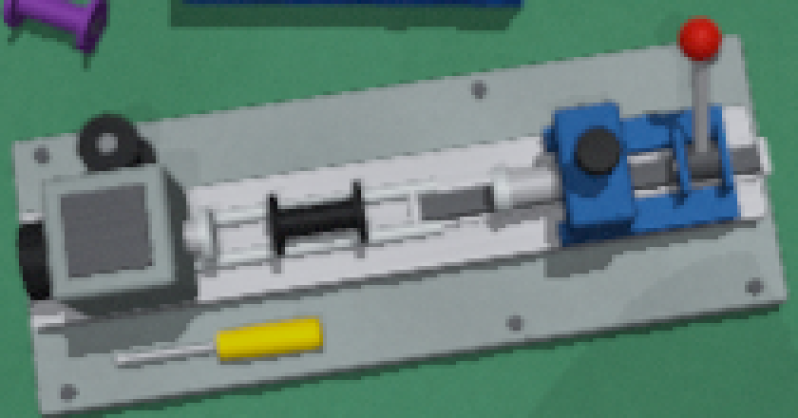

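The crop confirms it: the black bobbin lies on the cradle rods at crop (318,212), with ends near x=270 and 366. The nose face is at x≈497, the drive disc at x≈213, the push knob at (598,150) and the red knob at (700,40).

Run:
```python
from h import *
C=lambda x,y,z:onz("top",(x/3.8+145-.4,y/3.8+150-.4),z)
TL,TR,BR,BL=[C(*p,.03) for p in((14,143),(740,35),(785,300),(40,412))]
print(TL,TR,BR,BL)
for a,b in((TR,TL),(BR,BL)):
    d=b-a;print(np.linalg.norm(d),"yaw",np.degrees(np.arctan2(-d[0],d[1])))
for a,b in((BR,TR),(BL,TL)):
    d=b-a;print(np.linalg.norm(d),"yaw",np.degrees(np.arctan2(d[1],d[0])))
c=(TL+TR+BR+BL)/4; pk=C(598,150,.18); print("centre",c,"pk",pk)
psi=np.radians(np.mean([np.degrees(np.arctan2(-(b-a)[0],(b-a)[1])) for a,b in((TR,TL),(BR,BL))]))
ex=np.array([np.cos(psi),np.sin(psi),0]);ey=np.array([-np.sin(psi),np.cos(psi),0])
o=c+.04*ey;o[2]=0
L=lambda p:np.round([(p-o)@ex,(p-o)@ey],4)
print("psi",np.degrees(psi),"origin",o)
rk=np.array([.6607,-.1463,.172])
print("pk",L(pk),"red",L(rk),"nose(top edge .104)",L(C(497,180,.1)),"bobtail",L(C(363,184,.11)),L(C(360,243,.086)),"bobhead",L(C(273,197,.11)),"disc",L(C(212,207,.107)))
```

```text
[0.61435031 0.38067607 0.03      ] [ 0.70855854 -0.196659    0.03      ] [ 0.49401128 -0.22838777  0.03      ] [0.40219157 0.34815033 0.03      ]
0.5849709223799717 yaw 9.267714353975332
0.5838039397653971 yaw 9.048956361440728
0.21688070986382288 yaw 8.412330437317136
0.21463750353146183 yaw 8.7160669297302
centre [0.55477792 0.07594491 0.03      ] pk [ 0.57874602 -0.07361624  0.18      ]
psi 9.15833535770803 origin [0.54841139 0.115435   0.        ]
pk [-1.000e-04 -1.915e-01] red [ 0.0692 -0.2763] nose(top edge .104) [ 0.0057 -0.1205] bobtail [ 0.0156 -0.0218] [-0.0237 -0.0121] bobhead [0.0159 0.0453] disc [0.0158 0.0912]
```

Geometry agrees: the push knob sits on the centre line and the lever plane is 85 mm behind it. The yaw is about 9.1°. I'll rise, align the tool (x = bed x, y = −bed y), close the fingers and go beyond the red knob.

Call:
send_rows(
  series=[
    [0,0,-25,0,0,0.1,0],
    [0,0,-25,0,0,0.1,0],
    [0,0,-25,0,0,0.1,0],
    [40,-28,0,0,0,0,0],
    [40,-28,0,0,0,0,0],
    [40,-28,0,0,0,0,0],
    [40,-28,0,0,0,0,0],
    [40,-28,0,0,0,0,0],
    [40,-28,0,0,0,0,0],
    [40,-28,0,0,0,0,0],
    [40,-28,0,0,0,0,0],
  ],
  squeeze=10,
)

```text
clock: 1.2
position: [0.5586, -0.2863, 0.2974]
eef_rot: [[0.987, 0.159, -0.001], [0.159, -0.987, 0.0], [-0.0, -0.0, -1.0]]
force: [1.1, -1.1, -1.2]
finger_gap: 0.0032
finger_force: 0.0
```

Call:
send_rows(
  series=[
    [40,-28,0,0,0,0,0],
    [40,-28,0,0,0,0,0],
    [40,-28,0,0,0,0,0],
    [40,-28,0,0,0,0,0],
    [12,-10,0,0,0,0,0],
    [0,0,0,0,0,0,0],
  ],
)

```text
clock: 1.8
position: [0.7088, -0.1382, 0.2965]
eef_rot: [[0.987, 0.162, -0.001], [0.162, -0.987, 0.0], [-0.001, -0.001, -1.0]]
force: [-1.0, 1.9, 0.0]
finger_gap: 0.0005
finger_force: 0.0
```

```bash
cat > st.py <<'E'
from h import *
o=np.array([.5484,.1154,0]);a=np.radians(9.15)
B=np.array([[np.cos(a),np.sin(a),0],[-np.sin(a),np.cos(a),0],[0,0,1]])
s=r.get_state();print("t",s["clock"],"bed",(B@(s["position"]-o)).round(4),"F",(B@s["force"]).round(1),"gap",s["finger_gap"]);R=B@s["eef_rot"];print(R.round(3).tolist())
E
python3 st.py
```

```text
t 1.8 bed [ 0.118  -0.2759  0.2965] F [-0.7  2.   0. ] gap 0.0005062317404727969
[[1.0, 0.003, -0.001], [0.003, -1.0, 0.001], [-0.001, -0.001, -1.0]]
```

Call:
send_rows(
  series=[
    [0,0,35,0,0,0,0],
    [0,0,35,0,0,0,0],
    [0,0,35,0,0,0,0],
    [0,0,31,0,0,0,0],
    [-10,0,0,0,0,0,0],
    [-10,0,0,0,0,0,0],
    [-8,0,0,0,0,0,0],
    [-8,0,0,0,0,0,0],
  ],
)

```text
clock: 2.6
position: [0.6792, -0.1462, 0.1685]
eef_rot: [[0.987, 0.157, 0.019], [0.157, -0.988, -0.0], [0.019, 0.003, -1.0]]
force: [21.3, 9.7, 15.3]
finger_gap: 0.0007
finger_force: 10.7
```

Call:
send_rows(
  series=[
    [-10,0,0,0,0,0,0],
    [-10,0,0,0,0,0,0],
    [-10,0,0,0,0,0,0],
    [-10,0,0,0,0,0,0],
    [-10,0,0,0,0,0,0],
  ],
)

```text
clock: 3.1
position: [0.6248, -0.155, 0.1662]
eef_rot: [[0.987, 0.159, 0.008], [0.159, -0.987, -0.002], [0.008, 0.003, -1.0]]
force: [3.4, 1.1, 2.4]
finger_gap: 0.0007
finger_force: 1.5
```

```bash
python3 st.py
python3 - <<'E'
from h import *
t=vision.capture("top");print(red(t,(270,130,370,230)))
E
```

```text
t 3.1 bed [ 0.0324 -0.2792  0.1662] F [3.6 0.5 2.4] gap 0.0006745853725832025
[[1.0, -0.0, 0.008], [-0.0, -1.0, -0.003], [0.008, 0.003, -1.0]]Traceback (most recent call last):
  File "<stdin>", line 2, in <module>
  File "h.py", line 16, in red
    n,l,s,c=cv2.connectedComponentsWithStats(m.astype(np.uint8));k=1+np.argmax(s[1:,4])
                                                                     ~~~~~~~~~^^^^^^^^^
    return _wrapfunc(a, 'argmax', axis=axis, out=out, **kwds)
    return bound(*args, **kwds)
ValueError: attempt to get argmax of an empty sequence
```

Call:
send_rows(
  series=[
    [-10,0,0,0,0,0,0],
    [-10,0,0,0,0,0,0],
    [-10,0,0,0,0,0,0],
    [-10,0,0,0,0,0,0],
    [-10,0,0,0,0,0,0],
    [-10,0,0,0,0,0,0],
    [-8,0,0,0,0,0,0],
    [-6,0,0,0,0,0,0],
    [0,0,0,0,0,0,0],
  ],
)

```text
clock: 4.05
position: [0.5489, -0.1658, 0.1616]
eef_rot: [[0.987, 0.159, -0.001], [0.159, -0.987, 0.0], [-0.001, -0.0, -1.0]]
force: [0.4, 0.5, -1.0]
finger_gap: 0.0005
finger_force: 0.0
```

```bash
python3 st.py
```

```text
t 4.05 bed [-0.0443 -0.2777  0.1616] F [ 0.5  0.4 -1. ] gap 0.0005020229706667969
[[1.0, -0.0, -0.001], [-0.0, -1.0, 0.0], [-0.001, -0.0, -1.0]]
```

Call:
send_rows(
  series=[
    [10,0,0,0,0,0,0],
    [0,0,-40,0,0,0,0],
    [0,0,-40,0,0,0,0],
    [34,-10,0,0,0,0,0],
    [0,-34,0,0,0,0,0],
    [0,0,0,0,0,0,0],
  ],
)

```text
clock: 4.65
position: [0.587, -0.1125, 0.2416]
eef_rot: [[0.987, 0.162, -0.001], [0.162, -0.987, 0.001], [-0.001, -0.001, -1.0]]
force: [0.4, -0.4, -0.4]
finger_gap: -0.0
finger_force: 0.0
```

```bash
python3 st.py
python3 - <<'E'
from h import *
s=vision.capture("scene");t=vision.capture("top")
A=cv2.resize(s[170:310,180:390],None,fx=3.8,fy=3.8,interpolation=3);cv2.imwrite("pics/s1.png",A[:,:,::-1])
for n,im,b in(("scene",s,(200,150,300,260)),("top",t,(270,130,370,240))):
    try: 
        k=red(im,b);print(n,k,onz(n,k[0],.172))
    except Exception as e:print(n,"none")
E
```

```text
t 4.65 bed [ 0.0018 -0.2311  0.2416] F [ 0.3 -0.4 -0.4] gap -2.3406886849097535e-05
[[1.0, 0.003, -0.001], [0.003, -1.0, 0.001], [-0.001, -0.001, -1.0]]
scene (array([245.96551724, 179.31034483]), array([43, 27,  7,  6, 29], dtype=int32)) [ 0.51439935 -0.17209352  0.172     ]
top none
```

View pics/s1.png

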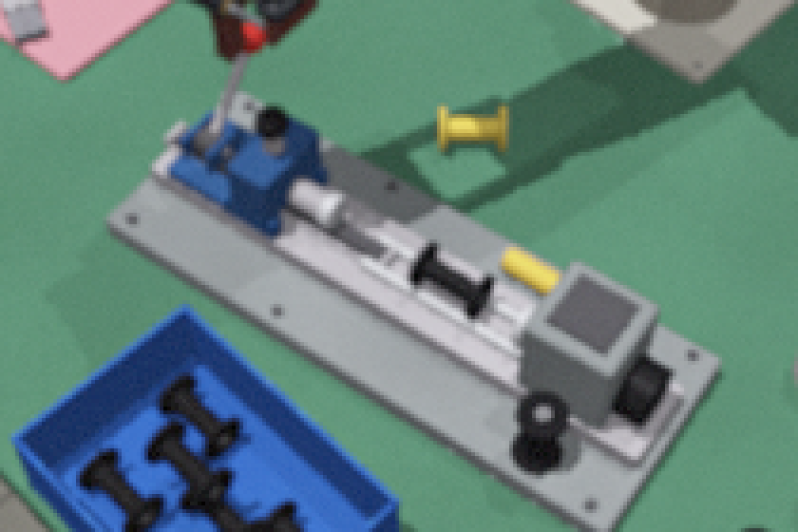

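The lever knob is at bed x≈−79 mm (scene pixel 246,179), so it is fully free. The bobbin has not moved. Now down behind the push knob.

Call:
send_rows(
  series=[
    [0,0,30,0,0,0,0],
    [0,0,30,0,0,0,0],
    [0,0,30,0,0,0,0],
    [0,-5,0,0,0,0,0],
    [0,-5,0,0,0,0,0],
    [0,-5,0,0,0,0,0],
    [0,-5,0,0,0,0,0],
    [0,-5,0,0,0,0,0],
  ],
)

```text
clock: 5.55
position: [0.5836, -0.0906, 0.1533]
eef_rot: [[0.987, 0.159, 0.003], [0.159, -0.987, -0.001], [0.003, 0.002, -1.0]]
force: [0.6, -2.2, 1.2]
finger_gap: 0.0006
finger_force: 1.5
```

```bash
python3 st.py
```

```text
t 5.55 bed [ 0.002  -0.2089  0.1533] F [ 0.3 -2.2  1.2] gap 0.0006208750427974839
[[1.0, 0.0, 0.003], [0.0, -1.0, -0.002], [0.003, 0.002, -1.0]]
```

Call:
send_rows(
  series=[
    [0,-6,0,0,0,0,0],
    [0,-6,0,0,0,0,0],
    [0,-6,0,0,0,0,0],
    [0,-6,0,0,0,0,0],
    [0,-6,0,0,0,0,0],
    [0,-6,0,0,0,0,0],
    [0,-6,0,0,0,0,0],
    [0,-6,0,0,0,0,0],
    [0,-6,0,0,0,0,0],
    [0,-6,0,0,0,0,0],
    [0,-6,0,0,0,0,0],
  ],
)

```text
clock: 6.65
position: [0.5719, -0.0249, 0.1516]
eef_rot: [[0.987, 0.159, -0.0], [0.159, -0.987, 0.0], [-0.0, -0.0, -1.0]]
force: [1.1, -3.5, 3.2]
finger_gap: 0.0001
finger_force: 1.6
```

Call:
send_rows(
  series=[
    [0,-3,0,0,0,0,0],
    [0,-3,0,0,0,0,0],
    [0,-3,0,0,0,0,0],
    [0,-3,0,0,0,0,0],
    [0,-3,0,0,0,0,0],
    [0,-3,0,0,0,0,0],
    [0,-3,0,0,0,0,0],
    [0,-3,0,0,0,0,0],
    [0,-3,0,0,0,0,0],
    [0,-3,0,0,0,0,0],
    [0,-3,0,0,0,0,0],
  ],
)

```text
clock: 7.75
position: [0.5666, 0.0074, 0.1516]
eef_rot: [[0.987, 0.159, -0.0], [0.159, -0.987, -0.0], [-0.0, -0.0, -1.0]]
force: [-0.2, -1.6, 1.5]
finger_gap: 0.0003
finger_force: 1.6
```

```bash
python3 st.py
python3 - <<'E'
from h import *
s=vision.capture("scene")
A=cv2.resize(s[190:300,210:370],None,fx=5,fy=5,interpolation=3);cv2.imwrite("pics/s2.png",A[:,:,::-1])
E
```

```text
t 7.75 bed [ 0.0008 -0.1095  0.1516] F [-0.5 -1.6  1.5] gap 0.00025781365063473193
[[1.0, 0.0, -0.0], [0.0, -1.0, 0.0], [-0.0, -0.0, -1.0]]
```

View pics/s2.png

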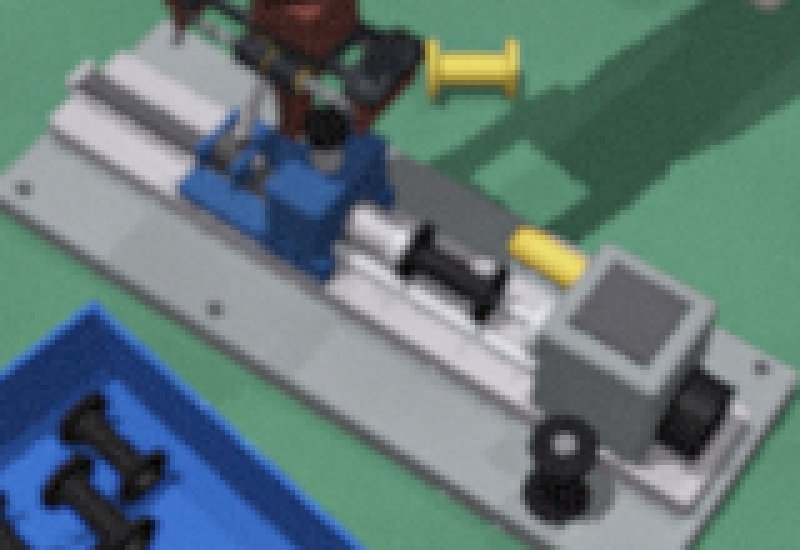

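The nose has just reached the bobbin (crop 405,245). The head gap is roughly 40–50 mm, with the head flange at crop (495,290). I'll continue and slow down near contact.

Call:
send_rows(
  series=[
    [0,-3,0,0,0,0,0],
    [0,-3,0,0,0,0,0],
    [0,-3,0,0,0,0,0],
    [0,-3,0,0,0,0,0],
    [0,-3,0,0,0,0,0],
    [0,-3,0,0,0,0,0],
    [0,-3,0,0,0,0,0],
    [0,-3,0,0,0,0,0],
    [0,-3,0,0,0,0,0],
    [0,-3,0,0,0,0,0],
  ],
)

```text
clock: 8.8
position: [0.5618, 0.0371, 0.1516]
eef_rot: [[0.987, 0.159, -0.0], [0.159, -0.987, -0.0], [-0.0, -0.0, -1.0]]
force: [-0.7, -2.7, 1.9]
finger_gap: 0.0006
finger_force: 1.6
```

```bash
python3 st.py
python3 - <<'E'
from h import *
t=vision.capture("top");s=vision.capture("scene")
A=cv2.resize(t[175:245,150:320],None,fx=4.7,fy=4.7,interpolation=3);C=cv2.resize(s[205:265,240:385],(799,260),interpolation=3)
cv2.imwrite("pics/ts3.png",np.vstack([A[:,:799],C])[:,:,::-1])
E
```

```text
t 8.8 bed [ 0.0008 -0.0795  0.1516] F [-1.1 -2.5  1.9] gap 0.0005585858406561103
[[1.0, 0.0, -0.0], [0.0, -1.0, 0.0], [-0.0, -0.0, -1.0]]
```

View pics/ts3.png

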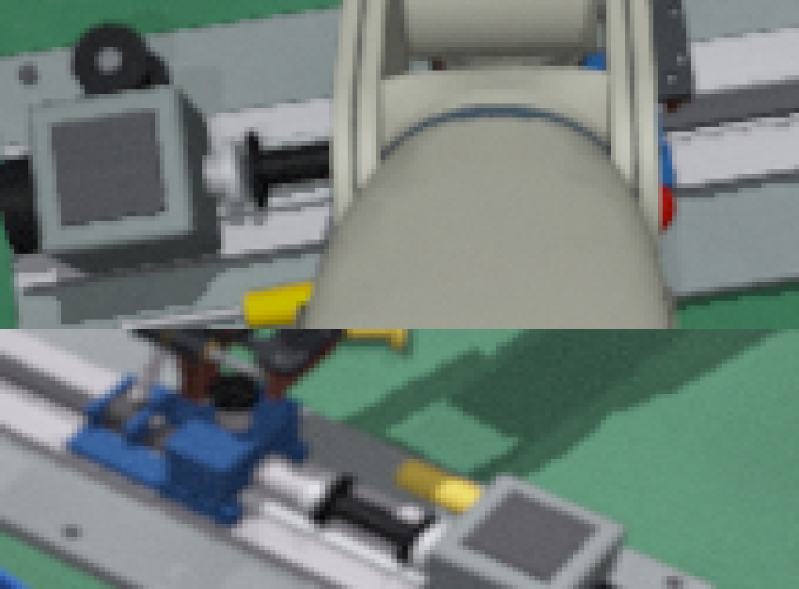

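The head flange (top crop x≈248) is only a few mm from the disc (x≈240). Now 1 mm steps, watching the force.

Call:
send_rows(
  series=[
    [0,-1,0,0,0,0,0],
    [0,-1,0,0,0,0,0],
    [0,-1,0,0,0,0,0],
    [0,0,0,0,0,0,0],
  ],
)

```text
clock: 9.3
position: [0.5615, 0.0399, 0.1516]
eef_rot: [[0.987, 0.159, -0.0], [0.159, -0.987, 0.0], [-0.0, -0.0, -1.0]]
force: [-0.7, -2.0, -0.2]
finger_gap: 0.0002
finger_force: 1.1
```

Call:
send_rows(
  series=[
    [0,-1,0,0,0,0,0],
    [0,-1,0,0,0,0,0],
    [0,0,0,0,0,0,0],
  ],
)

```text
clock: 9.6
position: [0.5612, 0.0419, 0.1516]
eef_rot: [[0.987, 0.159, -0.0], [0.159, -0.987, 0.0], [-0.0, -0.0, -1.0]]
force: [-0.4, -2.1, 0.3]
finger_gap: 0.0002
finger_force: 1.1
```

Call:
send_rows(
  series=[
    [0,-1,0,0,0,0,0],
    [0,-1,0,0,0,0,0],
    [0,0,0,0,0,0,0],
  ],
)

```text
clock: 9.9
position: [0.5609, 0.0432, 0.1517]
eef_rot: [[0.987, 0.16, 0.0], [0.16, -0.987, -0.001], [-0.0, 0.001, -1.0]]
force: [0.4, -7.0, 0.2]
finger_gap: 0.0004
finger_force: 3.0
```

Call:
send_rows(
  series=[
    [0,-1,0,0,0,0,0],
    [0,0,0,0,0,0,0],
  ],
)

```text
clock: 10.1
position: [0.561, 0.0433, 0.1517]
eef_rot: [[0.987, 0.16, 0.0], [0.16, -0.987, -0.002], [0.0, 0.002, -1.0]]
force: [1.4, -11.2, -0.4]
finger_gap: 0.0008
finger_force: 5.3
```

Contact: the TCP has stopped at about 11 N. I'll hold briefly, back off, rise and go to the robot side of the lever knob.

Call:
send_rows(
  series=[
    [0,0,0,0,0,0,0],
    [0,0,0,0,0,0,0],
    [0,2,0,0,0,0,0],
    [0,8,0,0,0,0,0],
    [0,0,-30,0,0,0,0],
    [0,0,-30,0,0,0,0],
    [0,0,-30,0,0,0,0],
    [-40,15,0,0,0,0,0],
    [-40,15,0,0,0,0,0],
    [-46,15,0,0,0,0,0],
    [0,0,0,0,0,0,0],
  ],
)

```text
clock: 11.2
position: [0.44, -0.0307, 0.2411]
eef_rot: [[0.988, 0.157, -0.004], [0.157, -0.988, 0.0], [-0.004, -0.001, -1.0]]
force: [-0.2, -0.2, -0.3]
finger_gap: 0.0003
finger_force: 0.0
```

```bash
python3 st.py
python3 - <<'E'
from h import *
o=np.array([.5484,.1154,0]);a=np.radians(9.15)
s=vision.capture("scene");t=vision.capture("top")
k=red(s,(200,150,340,280));p=onz("scene",k[0],.172)-o
print(k,p[0]*np.cos(a)+p[1]*np.sin(a),-p[0]*np.sin(a)+p[1]*np.cos(a))
C=cv2.resize(s[205:285,240:385],None,fx=5.5,fy=5.5,interpolation=3)
cv2.imwrite("pics/s4.png",C[:,:,::-1])
E
```

```text
t 11.2 bed [-0.1303 -0.127   0.2411] F [-0.2 -0.1 -0.3] gap 0.0003166193105457035
[[1.0, -0.002, -0.004], [-0.002, -1.0, 0.001], [-0.004, -0.001, -1.0]]
(array([276., 196.]), array([73, 43,  7,  7, 37], dtype=int32)) -0.07713102018713498 -0.13544962500452679
```

View pics/s4.png

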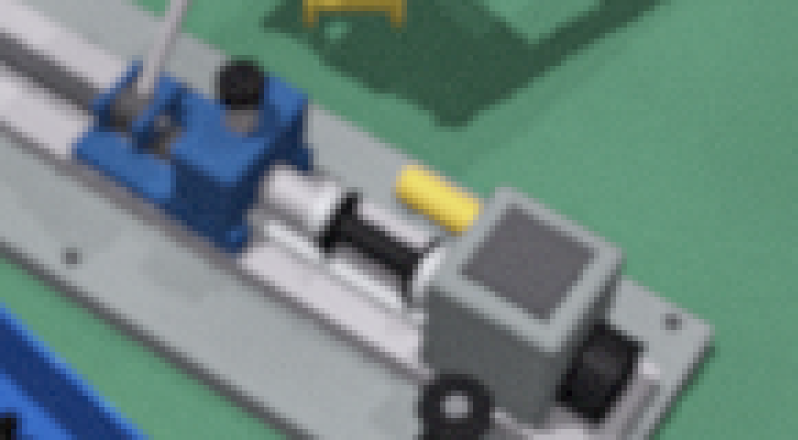

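The bobbin sits between the nose (crop 340,215) and the disc (425,270) with no visible gap. The lever knob is at bed (−77,−135) mm. Now down, then push the lever back.

Call:
send_rows(
  series=[
    [0,3,30,0,0,0,0],
    [0,0,30,0,0,0,0],
    [0,0,22,0,0,0,0],
    [10,0,0,0,0,0,0],
    [10,0,0,0,0,0,0],
    [10,0,0,0,0,0,0],
    [10,0,0,0,0,0,0],
    [10,0,0,0,0,0,0],
    [10,0,0,0,0,0,0],
    [10,0,0,0,0,0,0],
    [10,0,0,0,0,0,0],
    [10,0,0,0,0,0,0],
  ],
)

```text
clock: 12.5
position: [0.536, -0.018, 0.1604]
eef_rot: [[0.987, 0.159, 0.001], [0.159, -0.987, -0.0], [0.001, 0.0, -1.0]]
force: [-3.1, -1.1, 2.4]
finger_gap: 0.0002
finger_force: 1.4
```

Call:
send_rows(
  series=[
    [10,0,0,0,0,0,0],
    [10,0,0,0,0,0,0],
    [10,0,0,0,0,0,0],
    [8,0,0,0,0,0,0],
    [8,0,0,0,0,0,0],
    [8,0,0,0,0,0,0],
    [8,0,0,0,0,0,0],
  ],
)

```text
clock: 13.2
position: [0.59, -0.0091, 0.1565]
eef_rot: [[0.987, 0.159, -0.014], [0.159, -0.987, -0.001], [-0.014, -0.001, -1.0]]
force: [-15.5, -7.8, -3.2]
finger_gap: 0.0006
finger_force: 6.7
```

```bash
python3 st.py
```

```text
t 13.2 bed [ 0.0212 -0.1296  0.1565] F [-16.6  -5.3  -3.2] gap 0.0005648840730539405
[[1.0, 0.0, -0.014], [0.0, -1.0, 0.001], [-0.014, -0.001, -1.0]]
```

Call:
send_rows(
  series=[
    [6,0,0,0,0,0,0],
    [6,0,0,0,0,0,0],
    [6,0,0,0,0,0,0],
    [4,0,0,0,0,0,0],
    [0,0,0,0,0,0,0],
  ],
)

```text
clock: 13.7
position: [0.6148, -0.0056, 0.1579]
eef_rot: [[0.987, 0.159, -0.007], [0.159, -0.987, -0.001], [-0.007, -0.0, -1.0]]
force: [-7.9, -3.6, -0.3]
finger_gap: 0.0001
finger_force: 3.5
```

```bash
python3 st.py
```

```text
t 13.7 bed [ 0.0463 -0.13    0.1579] F [-8.4 -2.3 -0.3] gap 9.053017443703672e-05
[[1.0, 0.0, -0.007], [0.0, -1.0, 0.0], [-0.007, -0.0, -1.0]]
```

Call:
send_rows(
  series=[
    [2,0,0,0,0,0,0],
    [2,0,0,0,0,0,0],
    [2,0,0,0,0,0,0],
    [0,0,0,0,0,0,0],
  ],
)

```text
clock: 14.1
position: [0.6162, -0.0053, 0.1575]
eef_rot: [[0.987, 0.159, -0.017], [0.159, -0.987, -0.002], [-0.017, -0.001, -1.0]]
force: [-22.7, -7.4, 8.6]
finger_gap: 0.0009
finger_force: 12.1
```

```bash
python3 st.py
```

```text
t 14.1 bed [ 0.0477 -0.1299  0.1575] F [-23.6  -3.7   8.6] gap 0.0009316414880366429
[[1.0, 0.0, -0.017], [0.0, -1.0, 0.001], [-0.017, -0.001, -1.0]]
```

It's at the end stop (the expected 48 mm). Retreat and verify.

Call:
send_rows(
  series=[
    [-10,0,0,0,0,0,0],
    [-20,0,0,0,0,0,0],
    [-40,0,0,0,0,0,0],
    [-40,0,-30,0,0,0,0],
    [-20,30,-40,0,0,0,0],
    [-20,40,-40,0,0,0,0],
    [0,40,0,0,0,0,0],
    [0,40,0,0,0,0,0],
    [0,40,0,0,0,0,0],
    [0,40,0,0,0,0,0],
    [0,40,0,0,0,0,0],
    [0,0,0,0,0,0,0],
  ],
)

```text
clock: 15.3
position: [0.523, -0.2894, 0.2604]
eef_rot: [[0.988, 0.156, 0.003], [0.156, -0.988, -0.002], [0.003, 0.003, -1.0]]
force: [0.2, 0.5, -0.6]
finger_gap: 0.0003
finger_force: 0.0
```

```bash
python3 st.py
python3 - <<'E'
from h import *
s=vision.capture("scene");t=vision.capture("top")
a=red(t,(200,130,370,260))[0];b=red(s,(200,170,340,280))[0];print(a,b,two(a,b))
o=np.array([.5484,.1154,0]);al=np.radians(9.15);p=two(a,b)[0]-o
print(p[0]*np.cos(al)+p[1]*np.sin(al),-p[0]*np.sin(al)+p[1]*np.cos(al))
A=cv2.resize(t[155:245,150:320],None,fx=4.7,fy=4.7,interpolation=3)[:,:799];B=cv2.resize(s[215:275,270:350],(240,180),interpolation=3)
A[-180:,-240:]=B
cv2.imwrite("pics/f.png",A[:,:,::-1])
E
```

```text
t 15.3 bed [-0.0895 -0.3956  0.2604] F [ 0.3  0.5 -0.6] gap 0.00030108663143594953
[[1.0, -0.003, 0.003], [-0.003, -1.0, -0.003], [0.003, 0.003, -1.0]]
[276.59090909 166.30681818] [250.84210526 221.78947368] (array([ 0.64144018, -0.00487186,  0.17595593]), np.float64(0.0015063789560680317))
0.07273068699741234 -0.13353666778948903
```

View pics/f.png

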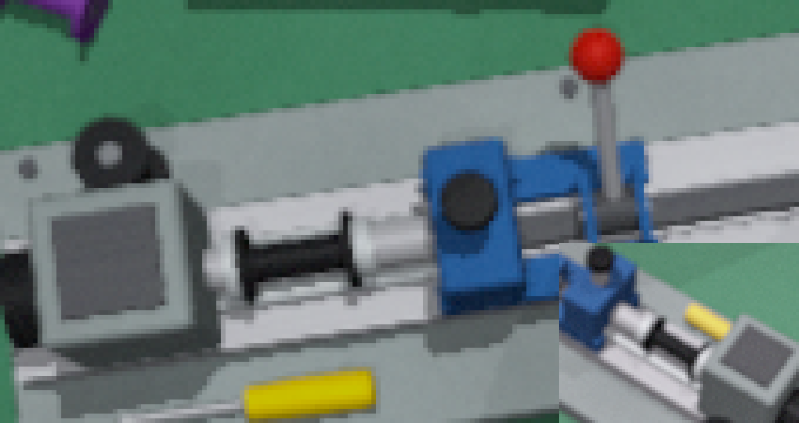

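The lever is locked, with its knob at bed x≈73 mm (crop 597,55). The bobbin is clamped between the disc (crop 235) and the nose (358) with no gap. Handing in.

```bash
python3 -c "
from plant import r
print(r.close_job())"
```

```text
the job is handed in; nothing more can be done
None
```

I handed the job in at about 15 s. In the last pictures the bobbin sits between the drive disc and the tailstock nose with no visible gap, and the lever is fully back on the locked side. The wrist read about 11 N when the bobbin met the disc, and the arm was clear of everything; the verdict itself was not shown.

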